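Release the transit lock of a bench shaker with a ratchet

TASK

The shaker's transit lock bolt is done up and a ratchet wrench sits on it, still set for tightening: with a finger, flip the small orange direction lever on the ratchet head over to its other side, then swing the wrench's handle anticlockwise (seen from above) to turn the bolt loose until the red lock arm comes up against the yellow stop post. Do not stop at the first touch: keep pushing slowly until you feel the push at the blue grip rise to about twice what it took to turn the bolt, hold it a moment, then let go, and never force it to three times or more. Never turn the bolt tighter, turn it with the wrench only and not by the lock arm, leave the lever on its new side, the arm at the post, and the bottles and the carton alone.

Things in the scene. Friction and masses are not known exactly. Their poses are not given: they have to be found in the camera images.
- shaker: low square bench shaker, white with grey top, 270 x 270 x 62 mm, fixed; origin at the centre of its underside. The lock bolt's vertical axis goes through its origin. Its yaw varies
- ratchet: steel ratchet wrench, its socket on the lock bolt; it only turns about the bolt's vertical axis (drag 0.3 N m). Origin on that axis at the handle's centreline, 114 mm above the table; x axis along the handle. Head 42 mm wide, 20 mm thick, from x -21 to +39 mm; round shank 14 mm thick; round blue grip 18 mm thick from x 83 to 191 mm. The socket below is 24 mm wide
- grip (a point): point on the centreline of the blue grip, 120 mm from the bolt axis, where a finger can push. 12 teeth: up to 0.55 rad of the first swing may be slack (up to 3 N here) before the ratchet takes hold; then 4 to 8 N here, pushed slowly, keeps the bolt turning; from the arm's touch at the post on, the push rises by roughly 0.8 N per mm of travel here (the mechanism gives)
- lever (a joint): angle of the orange direction lever on the head; its upright pivot lies 31.5 mm from the bolt axis on the handle's line, it points along the handle. -0.4: tip thrown to the handle's clockwise side (tightens, slips anticlockwise). +0.4: anticlockwise side (loosens, slips clockwise). A spring snaps it away from the middle; it may rest anywhere beyond 0.1 while its pawl rides on a tooth
- lever_tip (a point): 34 mm from the lever's pivot, near its free end; there it is an upright orange tab 14 mm long, 8 mm wide, its top 147 mm and its foot 126 mm above the table, this point 141 mm (head top 124 mm, grip top 123 mm). About 3 N here, across the handle, flips it; its travel here is 13 mm to each side of the handle's line
- lock: the lock bolt with its red arm, turning together about the bolt's axis (stays where it is left). Origin on the axis at the top face of the shaker (62 mm above the table); x axis along the red arm, which sticks out of a red round hub (52 mm across) to 67 mm from the axis, 10 mm wide, 7 to 15 mm above the origin, below the wrench. Positive yaw (anticlockwise) loosens
- lock_tip (a point): on the centreline of the red arm, 55 mm from the bolt axis
- stopring: flat aluminium ring of 66 mm radius around the bolt on top of the shaker, fixed, 4 mm thick, carrying the yellow stop post. Origin on the bolt axis; x axis towards the post, 0.95 to 1.65 rad anticlockwise of the red arm at the start. The arm's push on the post is about 2.5 times what is felt at the grip beyond the bolt's own resistance
- post (a point): centre of the yellow stop post: upright, 12 mm thick, top 24 mm above the shaker's top face, 55 mm from the bolt axis. The arm touches it when lock_tip is 11 mm from it in plan
- saline: clear bottle, 62 mm across, 150 mm tall, origin at its foot, stands on the table beside the shaker; not to be disturbed
- wash: white bottle with red cap, 56 mm across, 120 mm tall, origin at its foot; not to be disturbed
- carton: cardboard carton 100 x 60 x 50 mm, origin at the centre of its underside; not to be disturbed
There are look-alikes about, which are no part of the job. Several things have the shape of the lock; the one meant has the colours described above.

How it is judged:
By the outcome, as a careful person would: the job done as asked, in the order asked, and still so for the second after the job is handed in, with the robot touching nothing.
It also fails if it takes over 61 s, if anything falls off the work surface, if the arm or the gripper's body presses on something with over 40 N, if the wrist force passes 120 N, or if a joint passes its speed limit or range.

ROBOT

A 7-joint arm with a two-finger parallel gripper is mounted at the origin on the work surface. World frame = base frame: x ahead of the robot, y to its left, z up, the work surface at z = 0. Lengths are in m, angles in rad, forces in N, time in s.
With the tool pointing down it reaches from about 0.4 to 0.85 m from the base axis. Payload 4.5 kg.
Tool frame: the origin (TCP) lies at the very end of the fingers, on their centre line; the grasp point (between the pads) lies behind it (env.pinch_z is the z of the grasp point in the tool frame, in m); z points along the fingers, y is the line along which they close (so a half turn about z gives the same grasp; the last joint's range is limited). The gripper opens to 88 mm and grips with 3 to 60 N. Pads are 18 mm wide; open, the fingers measure 123 mm over their backs; the gripper's body (75 mm by 187 mm) begins 45 mm behind the grasp point.
Start: joints at [-1.212, 0.689, -0.195, 1.565, 0.157, 0.902, -0.215], TCP at [0.199, 0.592, 0.239] pointing down, gripper open.
Joint ranges: [-3.01, 3.01], [-0.46, 2.08], [-1.47, 1.51], [0.13, 2.56], [-1, 4.14], [0.04, 2.09], [-2.66, 2.66]. Speed limits (rad/s): [2.57, 2.57, 3.14, 3.14, 3.14, 3.14, 3.14].

INTERFACE

Orientations are given as a 3x3 rotation matrix whose columns are the frame's x, y, z axes.
In Python, from station import env, viewer gives the robot as it stands. The module is installed in compiled form; this text tells all that it offers.
- The arm moves only by the shell command python3 -m jog 'ROWS' [OPENING]. ROWS is JSON, a list of rows, each a list of 4 numbers: the shift along the tool's x, y, z in m, then the turn about the tool's z in rad. In form: [[dx, dy, dz, spin], ...]. A call has 1 to 8 rows; each row shifts and turns the commanded pose from where the row before left it, along the tool's axes as they then stand; what a row does not reach is not made up. A row lasts 1/8 s, in which the tool goes at most 62.5 mm and 10.7 degrees, less where a joint would pass 70% of its speed; a pose out of reach is approached as far as the arm can. A call with a gripper value outside its range is refused whole. OPENING is the closure, from -1 (fully open) to 1 (shut), set as the call begins (- or left out, the last holds). The fingers move at their own pace and stop on an object; the grip force is fixed at half the most. Time passes only in rows, so rows that do not move let the fingers close. It gives the time, the measured TCP pose, the force, the opening and the grip force at its end, in the units of the state.
- env.state(): the state, without advancing time (a new reading comes with each control period).
- viewer.capture(name): name is "scene" or "top" or "wrist"; returns a dict with "pixels" (480x640x3 uint8, red, green, blue), "mtx" (3x3 intrinsics, pixels), "position" and "rotation" of the camera in the world. Camera axes: x right, y down, z forward; pixel columns grow to the right and rows downward; lengths in m; the calibration is good to about 2 mm. A picture is of the moment at which its call begins. There is no depth.
- env.hand_in(): hands the job in; it is judged then, once.
The state is a dict: "clock": time; "qpos": joint angles; "qvel": joint speeds; "joint_efforts": joint torques, N m; "tool_pos": TCP position; "tool_rot": TCP orientation; "wrist_force": force on the tool from outside, world axes, zero at the start; "moment": the same for the moment, N m; "width": finger opening in m; "grasp_force": force on a finger pad.
Only numpy, scipy, OpenCV 4.12 (cv2) and the standard library are available. Lean on these libraries where they do the work, as an engineer would, in place of code of your own. Each camera call takes 0.05 s, during which the arm holds its last target. There are 200 camera calls.

## Working session

There is one attempt and no reset: what is moved stays moved. The work goes in short steps, Python scripts to look and compute and a shell command to move; the robot and the scene stay as the last step left them, time stands still between calls to the robot, and variables do not carry over. Pictures are saved under pics/ and viewed, at most 10 in all, crops included, and the job is handed in when it is done.

```bash
mkdir -p pics; python3 - <<'E'
from station import env, viewer
import cv2,numpy as np,pickle
d={}
for n in("scene","top"):
    c=viewer.capture(n); d[n]=c
    cv2.imwrite(f"pics/{n}0.png",c["pixels"][:,:,::-1])
    print(n,c["position"].round(3),c["rotation"].round(3).tolist(),c["mtx"].round(1).tolist())
pickle.dump(d,open("c0.pkl","wb"))
s=env.state(); print(s); print(env.pinch_z)
E
```

```text
scene [1.123 0.336 0.82 ] [[-0.436, 0.649, -0.624], [0.9, 0.325, -0.29], [0.015, -0.688, -0.726]] [[537.2, 0.0, 320.4], [0.0, 537.2, 239.6], [0.0, 0.0, 1.0]]
top [0.425 0.035 1.331] [[-0.009, -0.997, 0.078], [-1.0, 0.01, 0.011], [-0.011, -0.078, -0.997]] [[539.8, 0.0, 318.3], [0.0, 539.8, 242.7], [0.0, 0.0, 1.0]]
{'clock': 0.1, 'qpos': array([-1.2122239 ,  0.6899226 , -0.19452841,  1.56619835,  0.15733078,
        0.90249744, -0.21511253]), 'qvel': array([ 0.00126184, -0.00085686,  0.00070637, -0.00282273,  0.00038888,
        0.0005285 , -0.00091898]), 'joint_efforts': array([-2.18343230e-03, -5.28503823e+01, -1.27121095e+00, -1.53835970e+01,
       -5.25564188e-02,  1.93514941e-03,  6.10820825e-05]), 'tool_pos': array([0.19930162, 0.59179373, 0.23798752]), 'tool_rot': array([[-9.47750253e-01,  3.19013015e-01, -3.92391549e-04],
       [ 3.19013228e-01,  9.47748940e-01, -1.58336068e-03],
       [-1.33223990e-04, -1.62580858e-03, -9.99998669e-01]]), 'wrist_force': array([-0.32028286,  0.64548839, -0.04358991]), 'moment': array([ 0.00798821, -0.00023251,  0.01837117]), 'grasp_force': 0.0, 'width': 0.08818042484896149}
-0.0187
```

View pics/top0.png

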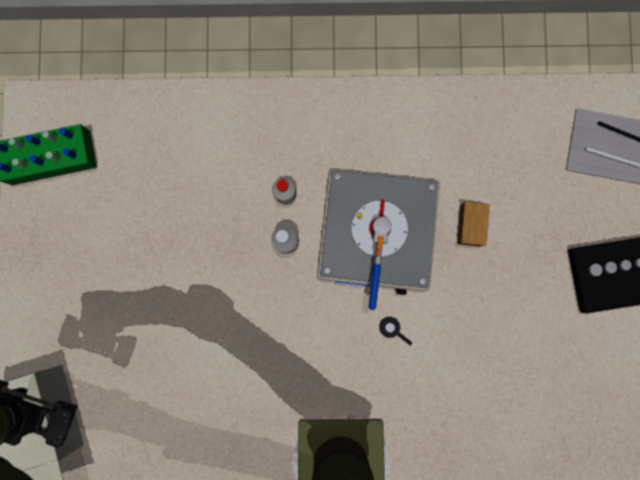

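View pics/scene0.png

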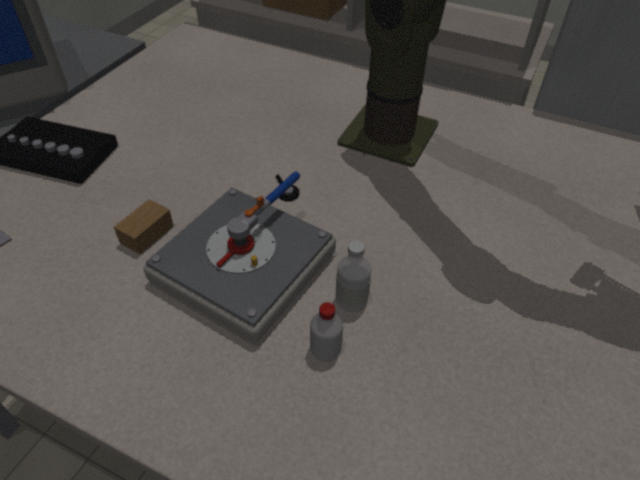

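The top view shows the shaker at (379,229), red arm at (382,207), yellow post at (360,215), orange lever near (380,245) and blue grip at (375,285). Two things have the lock's shape: the red one at (382,215) on the shaker and the black one at (392,329) on the table. The red one fits, being red and on the bolt under the wrench. I'll confirm it in an enlarged crop and measure.

```bash
cat > h.py <<'E'
import cv2,numpy as np
def ray(c,u,v):
    d=c["rotation"]@np.linalg.solve(c["mtx"],[u,v,1.]); return c["position"],d
def onz(c,u,v,z):
    p,d=ray(c,u,v); return (p+d*(z-p[2])/d[2])[:2]
def proj(c,P):
    q=c["mtx"]@(c["rotation"].T@(np.asarray(P)-c["position"])); return q[:2]/q[2]
def hsv(c): return cv2.cvtColor(c["pixels"],cv2.COLOR_RGB2HSV)
R={"red":[(0,150,90),(5,255,255)],"orange":[(8,150,90),(18,255,255)],"yellow":[(19,150,90),(32,255,255)],"blue":[(100,150,60),(125,255,255)]}
def blobs(c,k,roi,a=6):
    x0,y0,x1,y1=roi; m=cv2.inRange(hsv(c)[y0:y1,x0:x1],*[np.array(t) for t in R[k]])
    n,l,s,ce=cv2.connectedComponentsWithStats(m)
    return [(s[i,4],ce[i]+[x0,y0],np.argwhere(l==i)[:,::-1]+[x0,y0]) for i in range(1,n) if s[i,4]>=a]
E
python3 - <<'E'
import pickle;from h import *
d=pickle.load(open("c0.pkl","rb"))
t,s=d["top"],d["scene"]
for n,c,roi,z in(("top",t,(310,160,445,315),1),("scene",s,(140,160,340,340),1)):
    for k in R:
        for a,ce,p in blobs(c,k,roi,4):
            print(n,k,a,ce.round(1),p.min(0),p.max(0),[onz(c,*ce,zz).round(4).tolist() for zz in(.073,.114,.141)])
# disc ring centre
im=t["pixels"]
g=cv2.cvtColor(im,cv2.COLOR_RGB2GRAY)
for n,c,(x0,y0,x1,y1) in(("t",t,(310,160,450,315)),("s",s,(140,160,350,340))):
    cv2.imwrite(f"pics/crop_{n}.png",cv2.resize(c["pixels"][y0:y1,x0:x1,::-1],None,fx=3.7 if n=="t" else 3.3,fy=3.7 if n=="t" else 3.3,interpolation=cv2.INTER_CUBIC))
a=cv2.imread("pics/crop_t.png");b=cv2.imread("pics/crop_s.png")
h=420;a=cv2.resize(a,(int(a.shape[1]*h/a.shape[0]),h));b=cv2.resize(b,(800-a.shape[1],int(b.shape[0]*(800-a.shape[1])/b.shape[1])))
o=np.zeros((h,800,3),np.uint8);o[:,:a.shape[1]]=a;o[:min(h,b.shape[0]),a.shape[1]:]=b[:h]
cv2.imwrite("pics/crop.png",o)
E
```

```text
top red 41 [381.6 207.4] [380 200] [383 215] [[0.6052, -0.1007], [0.5994, -0.0963], [0.5955, -0.0933]]
top red 19 [370.6 227.8] [370 223] [371 233] [[0.5575, -0.074], [0.5532, -0.0705], [0.5503, -0.0681]]
top orange 75 [379.  244.8] [376 237] [383 255] [[0.5173, -0.0931], [0.5143, -0.0889], [0.5124, -0.0861]]
top yellow 12 [359.5 215.5] [358 214] [361 217] [[0.5867, -0.0486], [0.5815, -0.0458], [0.578, -0.044]]
top blue 300 [374.1 285.1] [369 264] [380 308] [[0.4236, -0.08], [0.4236, -0.0763], [0.4237, -0.0738]]
scene red 20 [222.9 258.6] [218 254] [228 263] [[0.6051, -0.1021], [0.6335, -0.078], [0.6522, -0.0622]]
scene red 119 [326.7 307.9] [320 303] [334 313] [[0.6208, 0.1177], [0.6484, 0.1297], [0.6665, 0.1376]]
scene orange 11 [259.5 197.9] [257 197] [262 199] [[0.4305, -0.1261], [0.4685, -0.1008], [0.4936, -0.084]]
scene orange 52 [250.5 210.4] [245 205] [257 214] [[0.4712, -0.1233], [0.5069, -0.0981], [0.5305, -0.0815]]
scene yellow 14 [253.5 257.7] [252 256] [255 259] [[0.5779, -0.0528], [0.6078, -0.0314], [0.6275, -0.0173]]
scene blue 244 [282.6 186.5] [267 173] [298 201] [[0.3776, -0.1007], [0.4185, -0.0767], [0.4455, -0.0609]]
```

View pics/crop.png

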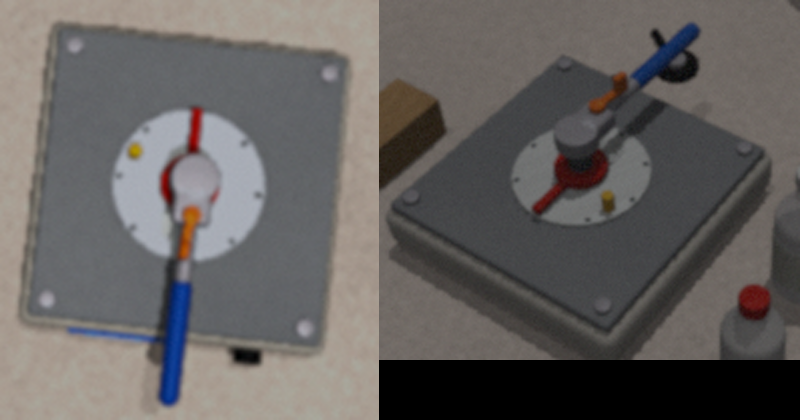

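The crop shows the red lock under the wrench with the yellow post at top-left of it, confirmed as the one meant; the black look-alike lies on the table. The orange lever's tab leans slightly to the clockwise (+y, left) side. Next I refine the axis, the handle angle and the tab.

```bash
python3 - <<'E'
import pickle;from h import *
d=pickle.load(open("c0.pkl","rb"))
O={}
for n,c,(x0,y0,x1,y1) in(("top",d["top"],(340,190,420,265)),("scene",d["scene"],(195,210,285,280))):
    h=hsv(c)[y0:y1,x0:x1]; v=h[...,2].astype(int); 
    ok=(h[...,1]<40)&(v>(150 if n=="top" else 110)); n_,l,s,_=cv2.connectedComponentsWithStats(ok.astype(np.uint8))
    i=1+s[1:,4].argmax(); pts=np.argwhere(l==i)[:,::-1]+[x0,y0]
    P=np.array([onz(c,*p,.066) for p in pts],np.float32)
    (cx,cy),r=cv2.minEnclosingCircle(P); print(n,"ring",len(P),cx,cy,r)
for n,roi in(("top",(310,160,445,315)),("scene",(140,160,340,340))):
    c=d[n]; b=max(blobs(c,"blue",roi),key=lambda t:t[0])
    P=np.array([onz(c,*p,.114) for p in b[2]],np.float32)
    vx,vy,px,py=cv2.fitLine(P,cv2.DIST_L2,0,.01,.01).ravel(); a=np.arctan2(vy,vx)%np.pi
    t=(P-[px,py])@[np.cos(a),np.sin(a)]
    print(n,"grip",px,py,np.degrees(a),t.min(),t.max())
    for k in("orange",):
        p=np.vstack([q[2] for q in blobs(c,k,roi,3)])
        for row in np.unique(p[:,1]): q=p[p[:,1]==row,0]; print(row,q.min(),q.max(),onz(c,q.mean(),row,.141).round(4),end='; ')
    print()
E
```

```text
top ring 1023 0.5564340949058533 -0.10855221748352051 0.06323488801717758
scene ring 696 0.5589794516563416 -0.0816994234919548 0.06178464740514755
top grip 0.42366773 -0.076298304 172.93755 -0.047399502 0.05182828
237 379 382 [ 0.5297 -0.0897]; 238 378 383 [ 0.5274 -0.0897]; 239 378 383 [ 0.5252 -0.0896]; 240 378 383 [ 0.523  -0.0896]; 241 378 382 [ 0.5208 -0.0885]; 242 378 381 [ 0.5186 -0.0873]; 243 378 381 [ 0.5164 -0.0873]; 244 378 380 [ 0.5142 -0.0861]; 245 377 380 [ 0.512 -0.085]; 246 377 380 [ 0.5097 -0.085 ]; 247 377 380 [ 0.5075 -0.0849]; 248 377 379 [ 0.5053 -0.0838]; 249 377 379 [ 0.5031 -0.0837]; 250 377 379 [ 0.5009 -0.0837]; 251 376 379 [ 0.4987 -0.0826]; 252 376 379 [ 0.4965 -0.0825]; 253 376 379 [ 0.4943 -0.0825]; 254 376 378 [ 0.4921 -0.0813]; 255 377 377 [ 0.4899 -0.0813]; 
scene grip 0.41811368 -0.07661706 172.73106 -0.048736263 0.05017449
197 259 262 [ 0.4905 -0.0836]; 198 258 261 [ 0.4937 -0.0838]; 199 257 259 [ 0.4974 -0.0849]; 205 256 256 [ 0.5133 -0.0799]; 206 255 256 [ 0.5161 -0.0793]; 207 253 257 [ 0.5188 -0.0788]; 208 252 256 [ 0.5219 -0.079 ]; 209 251 254 [ 0.5255 -0.0801]; 210 247 253 [ 0.5298 -0.0828]; 211 245 252 [ 0.5334 -0.0839]; 212 245 252 [ 0.5356 -0.0825]; 213 245 251 [ 0.5383 -0.082 ]; 214 246 250 [ 0.5406 -0.0806];
```

Measured: bolt axis about (0.557, -0.094), handle at 172.8°, tab about 4 mm to +y of the handle's line. I move in with the gripper closed, above the clockwise side of the tab.

```bash
python3 -m jog '[[-0.034,-0.0355,0,0],[-0.034,-0.0355,0,0],[-0.034,-0.0355,0,0],[-0.034,-0.0355,0,0],[-0.034,-0.0355,0,0],[-0.034,-0.0355,0,0],[-0.034,-0.0355,0,0],[-0.034,-0.0355,0,0]]' 1; python3 -m jog '[[-0.034,-0.0355,0,0],[-0.034,-0.0355,0,0],[-0.034,-0.0355,0,0],[-0.034,-0.0355,0,0],[-0.034,-0.0355,0,0],[-0.034,-0.0355,0,0],[0,0,0,-0.1],[0,0,0,-0.1]]'
```

```text
clock: 1.1
tool_pos: [0.367, 0.2348, 0.2386]
tool_rot: [[-0.948, 0.319, -0.0], [0.319, 0.948, -0.0], [0.0, -0.0, -1.0]]
wrist_force: [0.9, 0.4, -0.4]
width: 0.0103
grasp_force: 0.0
clock: 2.1
tool_pos: [0.4919, -0.0315, 0.2383]
tool_rot: [[-0.992, 0.123, -0.001], [0.123, 0.992, -0.0], [0.001, -0.0, -1.0]]
wrist_force: [0.1, 0.1, 0.2]
width: 0.0004
grasp_force: 0.0
```

```bash
python3 -m jog '[[0,0,0.035,0],[0,0,0.035,0],[0,0,0.025,0],[0,0,0.01,0],[0,0,0,0]]'; python3 - <<'E'
from station import viewer
from h import *
o=[]
for n,(x0,y0,x1,y1) in(("top",(320,190,420,290)),("scene",(210,150,310,250)),):
    c=viewer.capture(n); o.append(cv2.resize(c["pixels"][y0:y1,x0:x1,::-1],(400,400),interpolation=2))
cv2.imwrite("pics/d1.png",np.hstack(o))
E
```

```text
clock: 2.72
tool_pos: [0.4918, -0.0305, 0.1334]
tool_rot: [[-0.992, 0.124, -0.001], [0.124, 0.992, -0.0], [0.001, -0.0, -1.0]]
wrist_force: [-0.3, -0.7, 0.1]
width: 0.0005
grasp_force: 0.0
```

View pics/d1.png

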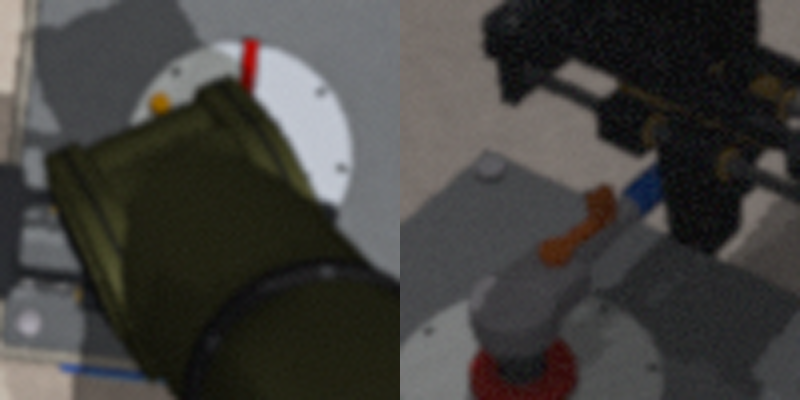

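The right half (scene) shows the orange tab at crop (600,205) and the closed fingers beside it at (705,200), on the clockwise side; in the top view the arm hides the lever. I start the push.

```bash
python3 -m jog '[[0,-0.01,0,0],[0,-0.01,0,0],[0,-0.003,0,0],[0,-0.003,0,0],[0,-0.002,0,0],[0,-0.002,0,0]]';  python3 -m jog '[[0,-0.002,0,0],[0,-0.002,0,0]]'; python3 -m jog '[[0,-0.002,0,0],[0,-0.002,0,0]]'
cat > lev.py <<'E'
from station import viewer
from h import *
c=viewer.capture("scene")
for k,z in(("orange",.141),("blue",.114)):
    for a,ce,p in blobs(c,k,(200,130,340,240),4): print(k,a,ce.round(1),onz(c,*ce,z).round(4))
cv2.imwrite("pics/lev.png",cv2.resize(c["pixels"][150:250,200:320,::-1],(720,600),interpolation=2))
E
python3 lev.py
```

```text
clock: 3.58
tool_pos: [0.4882, -0.0602, 0.1337]
tool_rot: [[-0.992, 0.124, -0.0], [0.124, 0.992, 0.0], [0.0, 0.0, -1.0]]
wrist_force: [-0.9, -0.2, 0.5]
width: 0.0006
grasp_force: 0.0
clock: 3.82
tool_pos: [0.4877, -0.064, 0.1337]
tool_rot: [[-0.992, 0.124, -0.0], [0.124, 0.992, 0.0], [0.0, 0.0, -1.0]]
wrist_force: [-1.3, 1.3, 0.4]
width: 0.0002
grasp_force: 0.5
clock: 4.08
tool_pos: [0.4873, -0.0684, 0.1337]
tool_rot: [[-0.992, 0.124, 0.0], [0.124, 0.992, 0.0], [-0.0, 0.0, -1.0]]
wrist_force: [-0.4, -0.4, -0.1]
width: 0.0002
grasp_force: 0.0
```

View pics/lev.png

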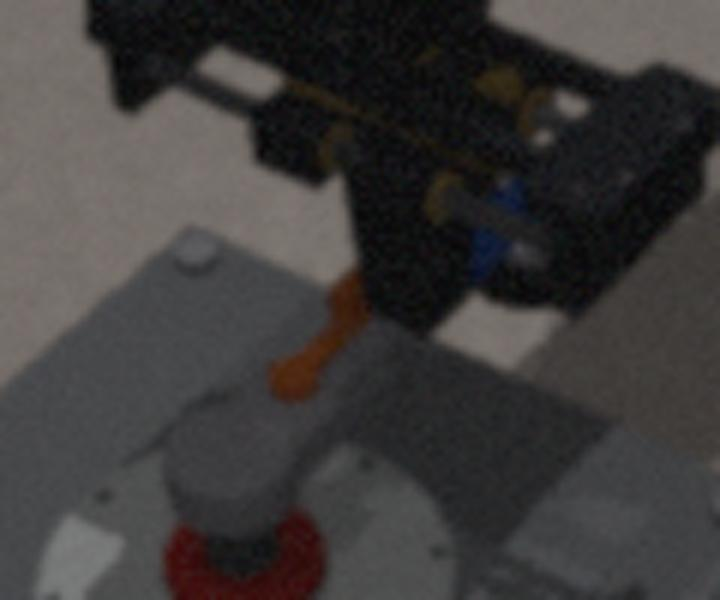

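The tab is at about pixel (258,200), having moved only 1–2 px, with the finger against it; not over yet. I push on in small steps.

```bash
sed -i 's/"orange":\[(8,150,90)/"orange":[(8,130,50)/' h.py; for i in 1; do :; done; python3 -m jog '[[0,-0.002,0,0]]' | grep -E "pos|force"; python3 lev.py; python3 -m jog '[[0,-0.002,0,0]]'| grep -E "pos|force"; python3 lev.py;  python3 -m jog '[[0,-0.002,0,0]]'| grep -E "pos|force"; python3 lev.py
```

```text
tool_pos: [0.4871, -0.0704, 0.1337]
wrist_force: [0.9, -0.3, -0.7]
grasp_force: 0.0
orange 108 [252.4 207. ] [ 0.5209 -0.0831]
tool_pos: [0.4869, -0.0718, 0.1337]
wrist_force: [1.0, 3.1, 0.5]
grasp_force: 1.4
orange 105 [252.3 206.8] [ 0.5205 -0.0836]
tool_pos: [0.4868, -0.0727, 0.1338]
wrist_force: [0.1, 5.9, -0.5]
grasp_force: 2.5
orange 5 [281.2 162.6] [ 0.3826 -0.0984]
orange 102 [252.  206.9] [ 0.5209 -0.0838]
```

View pics/lev.png

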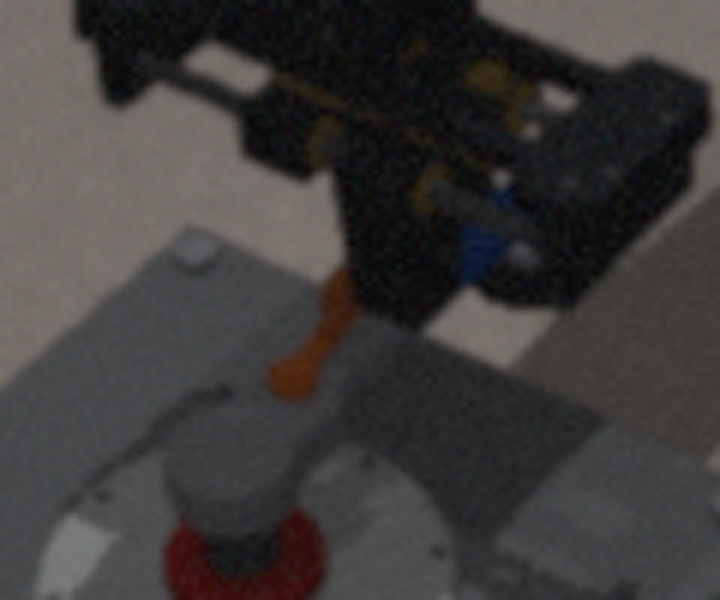

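The tab has moved a little further, to about (256,200), pushed by the finger. I compare it with where it would project for several lever angles.

```bash
python3 - <<'E'
import pickle;from h import *
c=pickle.load(open("c0.pkl","rb"))["scene"]
for hd in(172.8,180):
  for l in(-.4,-.13,0,.1,.2,.4):
    a=np.radians(hd);u=np.array([np.cos(a),np.sin(a)]);b=a+l
    p=np.array([.557,-.094])+.0315*u+.034*np.array([np.cos(b),np.sin(b)])
    print(hd,l,p.round(4),proj(c,[*p,.141]).round(1),proj(c,[*(np.array([.557,-.094])+.1*u),.114]).round(1),proj(c,[*(np.array([.557,-.094])+.0315*u),.13]).round(1))
from station import viewer
c=viewer.capture("scene"); m=cv2.inRange(hsv(c)[185:225,230:275],np.array(R["orange"][0]),np.array(R["orange"][1]))
p=np.argwhere(m)[:,::-1]+[230,185]
for y in np.unique(p[:,1]): q=p[p[:,1]==y,0];print(y,q.min(),q.max(),end='; ')
for a,ce,p in blobs(c,"blue",(200,130,340,240),4): print("blue",a,ce.round(1),p.min(0),p.max(0))
E
```

```text
172.8 -0.4 [ 0.4963 -0.073 ] [263.8 200.6] [270.8 197.6] [248.3 211.8]
172.8 -0.13 [ 0.4929 -0.0815] [260.8 198.1] [270.8 197.6] [248.3 211.8]
172.8 0 [ 0.492  -0.0858] [259.1 197.1] [270.8 197.6] [248.3 211.8]
172.8 0.1 [ 0.4918 -0.0892] [257.6 196.5] [270.8 197.6] [248.3 211.8]
172.8 0.2 [ 0.4918 -0.0926] [256. 196.] [270.8 197.6] [248.3 211.8]
172.8 0.4 [ 0.493  -0.0993] [252.6 195.3] [270.8 197.6] [248.3 211.8]
180 -0.4 [ 0.4942 -0.0808] [260.8 198.6] [265.4 195.4] [246.5 211. ]
180 -0.13 [ 0.4918 -0.0896] [257.4 196.4] [265.4 195.4] [246.5 211. ]
180 0 [ 0.4915 -0.094 ] [255.4 195.6] [265.4 195.4] [246.5 211. ]
180 0.1 [ 0.4917 -0.0974] [253.8 195.2] [265.4 195.4] [246.5 211. ]
180 0.2 [ 0.4922 -0.1008] [252.1 194.8] [265.4 195.4] [246.5 211. ]
180 0.4 [ 0.4942 -0.1072] [248.6 194.4] [265.4 195.4] [246.5 211. ]
195 256 257; 196 255 257; 197 254 257; 198 254 257; 199 254 257; 200 254 257; 201 254 258; 202 254 258; 203 254 257; 204 253 257; 205 253 256; 206 251 255; 207 251 255; 208 250 254; 209 249 253; 210 246 252; 211 245 252; 212 245 252; 213 245 251; 214 245 251; 215 246 250;
```

The tab now fits about +0.1 to +0.2, so it seems to have gone over. I back off and check that it stays there.

```bash
python3 -m jog '[[0,0.004,0,0],[0,0.008,0,0],[0,0.015,0,0],[0,0.015,0,0],[0,0,0,0]]'|grep -E "clock|pos|force"; python3 - <<'E'
from h import *
from station import viewer
c=viewer.capture("scene"); m=cv2.inRange(hsv(c)[185:225,230:275],np.array(R["orange"][0]),np.array(R["orange"][1]))
p=np.argwhere(m)[:,::-1]+[230,185]
for y in np.unique(p[:,1]): q=p[p[:,1]==y,0];print(y,q.min(),q.max(),end='; ')
b=max(blobs(c,"blue",(200,130,340,240),4),key=lambda t:t[0]);P=np.array([onz(c,*p,.114) for p in b[2]],np.float32); print(b[0],cv2.fitLine(P,2,0,.01,.01).ravel())
cv2.imwrite("pics/lev3.png",cv2.resize(c["pixels"][150:250,200:320,::-1],(720,600),interpolation=2))
E
```

```text
clock: 5.32
tool_pos: [0.4921, -0.0304, 0.1338]
wrist_force: [0.0, -0.8, -0.2]
grasp_force: 0.0
195 257 257; 196 256 258; 197 255 258; 198 254 258; 199 254 259; 200 254 259; 201 255 258; 202 255 258; 203 254 257; 204 253 257; 205 253 256; 206 252 256; 207 251 255; 208 250 254; 209 249 253; 210 246 252; 211 245 251; 212 245 251; 213 245 251; 214 245 251; 215 246 250; 216 249 249; 31 [ 0.9813246   0.19235903  0.45618975 -0.0838372 ]
```

View pics/lev3.png

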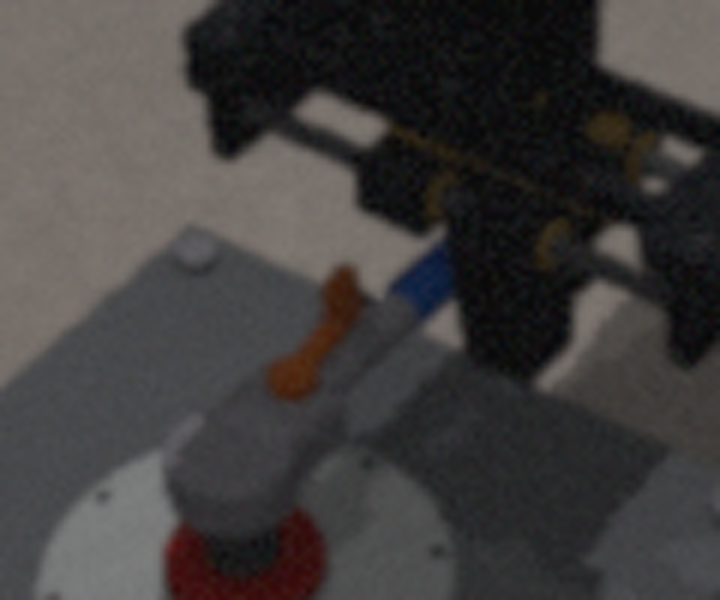

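The tab at (257,199) now points to the anticlockwise side of the handle and stays there unpushed, so the lever is flipped. Next I go down beside the grip on its clockwise side.

```bash
cat > f.py <<'E'
from station import env
import numpy as np
s=env.state(); A=np.array([.557,-.094]); r=s["tool_pos"][:2]-A; x=s["tool_rot"][:2,0]; y=s["tool_rot"][:2,1]
print("t",round(s["clock"],2),"pos",s["tool_pos"].round(4),"head",round(np.degrees(np.arctan2(x[1],x[0]))%360,1),"along",round(r@x,4),"behind",round(r@y,4),"F push",round(s["wrist_force"][:2]@y,2),"along",round(s["wrist_force"][:2]@x,2),"Fz",round(s["wrist_force"][2],2))
E
python3 -m jog '[[0.024,0,0,0],[0.0235,-0.01,0,0],[0,-0.008,0.015,0],[0,0,0.018,0],[0,0,0,0]]'>/dev/null; python3 f.py; python3 -m jog '[[0,-0.002,0,0],[0,-0.002,0,0],[0,-0.002,0,0]]'>/dev/null; python3 f.py
```

```text
t 6.0 pos [ 0.4416 -0.045   0.1   ] head 172.8 along 0.1206 behind 0.0341 F push -0.39 along 0.22 Fz -0.04
t 6.38 pos [ 0.4418 -0.0507  0.1011] head 172.8 along 0.1197 behind 0.0286 F push -0.81 along -0.23 Fz -0.05
```

Now the arc: first calls at 0.03 rad per row through the slack.

```bash
python3 -m jog '[[0,-0.002,0,0],[0,-0.002,0,0],[0.0007,-0.0036,0,-0.03],[0.0007,-0.0036,0,-0.03]]'>/dev/null; python3 f.py; python3 -m jog '[[0.0007,-0.0036,0,-0.03],[0.0007,-0.0036,0,-0.03],[0.0007,-0.0036,0,-0.03],[0.0007,-0.0036,0,-0.03]]'>/dev/null; python3 f.py;  python3 -m jog '[[0.0007,-0.0036,0,-0.03],[0.0007,-0.0036,0,-0.03],[0.0007,-0.0036,0,-0.03],[0.0007,-0.0036,0,-0.03]]'>/dev/null; python3 f.py
```

```text
t 6.88 pos [ 0.4391 -0.0609  0.1007] head 176.5 along 0.1197 behind 0.0258 F push 2.02 along 0.01 Fz -0.03
t 7.38 pos [ 0.4358 -0.0761  0.1007] head 183.3 along 0.12 behind 0.0248 F push 1.76 along 0.17 Fz 0.55
t 7.88 pos [ 0.4343 -0.0904  0.1007] head 190.2 along 0.1201 behind 0.0252 F push 2.98 along 0.3 Fz 0.72
```

```bash
python3 -m jog '[[0.0007,-0.0036,0,-0.03],[0.0007,-0.0036,0,-0.03],[0.0007,-0.0036,0,-0.03],[0.0007,-0.0036,0,-0.03]]'>/dev/null; python3 f.py; python3 -m jog '[[0.0005,-0.0024,0,-0.02],[0.0005,-0.0024,0,-0.02],[0.0005,-0.0024,0,-0.02],[0.0005,-0.0024,0,-0.02]]'>/dev/null; python3 f.py;  python3 -m jog '[[0.0005,-0.0024,0,-0.02],[0.0005,-0.0024,0,-0.02],[0.0005,-0.0024,0,-0.02],[0.0005,-0.0024,0,-0.02]]'>/dev/null; python3 f.py; python3 -m jog '[[0.0005,-0.0024,0,-0.02],[0.0005,-0.0024,0,-0.02],[0.0005,-0.0024,0,-0.02],[0.0005,-0.0024,0,-0.02]]'>/dev/null; python3 f.py
```

```text
t 8.38 pos [ 0.4347 -0.1053  0.1007] head 197.0 along 0.1203 behind 0.025 F push 2.77 along -0.18 Fz 0.39
t 8.88 pos [ 0.4358 -0.1147  0.1007] head 201.6 along 0.1204 behind 0.0253 F push 2.74 along 0.96 Fz 1.36
t 9.38 pos [ 0.4372 -0.1232  0.1006] head 206.2 along 0.1204 behind 0.0268 F push 7.14 along 0.74 Fz 3.54
t 9.88 pos [ 0.4399 -0.1329  0.1006] head 210.8 along 0.1205 behind 0.0265 F push 7.96 along 0.1 Fz 3.6
```

The ratchet took hold at about 204–205°, with the turning push about 7.5 N. The touch at the post is expected near 258°. I continue and watch the lock arm.

```bash
for_=1; python3 -m jog '[[0.0005,-0.0024,0,-0.02],[0.0005,-0.0024,0,-0.02],[0.0005,-0.0024,0,-0.02],[0.0005,-0.0024,0,-0.02],[0.0005,-0.0024,0,-0.02],[0.0005,-0.0024,0,-0.02]]'>/dev/null; python3 f.py; python3 -m jog '[[0.0005,-0.0024,0,-0.02],[0.0005,-0.0024,0,-0.02],[0.0005,-0.0024,0,-0.02],[0.0005,-0.0024,0,-0.02],[0.0005,-0.0024,0,-0.02],[0.0005,-0.0024,0,-0.02]]'>/dev/null; python3 f.py;  python3 -m jog '[[0.0005,-0.0024,0,-0.02],[0.0005,-0.0024,0,-0.02],[0.0005,-0.0024,0,-0.02],[0.0005,-0.0024,0,-0.02]]'>/dev/null; python3 f.py; python3 - <<'E'
from h import *
from station import viewer
A=np.array([.557,-.094])
for n,roi in(("top",(340,190,420,265)),("scene",(195,215,285,280))):
    c=viewer.capture(n)
    for k,z in(("red",.077),("yellow",.082)):
        for a,ce,p in blobs(c,k,roi,6):
            q=onz(c,*ce,z)-A; print(n,k,a,ce.round(1),q.round(4),np.degrees(np.arctan2(q[1],q[0])).round(1))
E
```

```text
t 10.62 pos [ 0.445  -0.1464  0.1006] head 217.7 along 0.1207 behind 0.0269 F push 7.24 along -0.15 Fz 4.28
t 11.38 pos [ 0.4519 -0.1595  0.1006] head 224.5 along 0.1209 behind 0.027 F push 7.33 along -0.64 Fz 3.64
t 11.88 pos [ 0.4572 -0.1676  0.1006] head 229.1 along 0.121 behind 0.0273 F push 7.98 along -0.5 Fz 5.11
top red 46 [373.7 209.2] [0.0438 0.0124] 15.8
top red 55 [373.8 232. ] [-0.0098  0.013 ] 127.0
top yellow 12 [359.5 215.5] [0.0286 0.046 ] 58.2
scene red 38 [233.4 261.2] [0.0477 0.015 ] 17.5
scene yellow 14 [253.5 257.7] [0.0275 0.0459] 59.1
```

The arm is at about 17° and the post at 58.6°, so the touch comes at about 47°, another 0.52 rad, at a heading near 259°.

```bash
python3 -m jog '[[0.0005,-0.0024,0,-0.02],[0.0005,-0.0024,0,-0.02],[0.0005,-0.0024,0,-0.02],[0.0005,-0.0024,0,-0.02],[0.0005,-0.0024,0,-0.02],[0.0005,-0.0024,0,-0.02],[0.0005,-0.0024,0,-0.02],[0.0005,-0.0024,0,-0.02]]'>/dev/null; python3 f.py; python3 -m jog '[[0.0003,-0.0024,0,-0.02],[0.0003,-0.0024,0,-0.02],[0.0003,-0.0024,0,-0.02],[0.0003,-0.0024,0,-0.02],[0.0003,-0.0024,0,-0.02],[0.0003,-0.0024,0,-0.02]]'>/dev/null; python3 f.py; python3 -m jog '[[0.0002,-0.0012,0,-0.01],[0.0002,-0.0012,0,-0.01],[0.0002,-0.0012,0,-0.01],[0.0002,-0.0012,0,-0.01]]'>/dev/null; python3 f.py; python3 -m jog '[[0.0002,-0.0012,0,-0.01],[0.0002,-0.0012,0,-0.01],[0.0002,-0.0012,0,-0.01],[0.0002,-0.0012,0,-0.01]]'>/dev/null; python3 f.py
```

```text
t 12.97 pos [ 0.47   -0.1827  0.1006] head 238.2 along 0.1212 behind 0.0273 F push 6.01 along -1.7 Fz 6.27
t 13.72 pos [ 0.4808 -0.1923  0.1005] head 245.1 along 0.1213 behind 0.0277 F push 7.9 along -0.11 Fz 7.76
t 14.22 pos [ 0.4846 -0.1952  0.1005] head 247.3 along 0.1213 behind 0.0278 F push 7.09 along -0.24 Fz 6.6
t 14.72 pos [ 0.4886 -0.198   0.1004] head 249.6 along 0.1213 behind 0.0278 F push 7.02 along 0.99 Fz 6.23
```

The turning push is about 7.2 N, so the target is about 14.5 N, never near 21. Continuing slowly.

```bash
python3 -m jog '[[0.0002,-0.0012,0,-0.01],[0.0002,-0.0012,0,-0.01],[0.0002,-0.0012,0,-0.01],[0.0002,-0.0012,0,-0.01]]'>/dev/null; python3 f.py; python3 -m jog '[[0.0002,-0.0012,0,-0.01],[0.0002,-0.0012,0,-0.01],[0.0002,-0.0012,0,-0.01],[0.0002,-0.0012,0,-0.01]]'>/dev/null; python3 f.py; python3 -m jog '[[0.0002,-0.0012,0,-0.01],[0.0002,-0.0012,0,-0.01],[0.0002,-0.0012,0,-0.01]]'>/dev/null; python3 f.py; python3 -m jog '[[0.0002,-0.0012,0,-0.01],[0.0002,-0.0012,0,-0.01],[0.0002,-0.0012,0,-0.01]]'>/dev/null; python3 f.py
```

```text
t 15.22 pos [ 0.4927 -0.2006  0.1004] head 251.9 along 0.1213 behind 0.0279 F push 6.6 along 0.67 Fz 7.55
t 15.72 pos [ 0.497  -0.2031  0.1003] head 254.1 along 0.1213 behind 0.0279 F push 7.11 along 1.72 Fz 6.62
t 16.1 pos [ 0.5002 -0.2048  0.1003] head 255.9 along 0.1213 behind 0.028 F push 7.54 along 1.37 Fz 6.06
t 16.48 pos [ 0.5035 -0.2065  0.1003] head 257.6 along 0.1214 behind 0.028 F push 7.6 along 2.0 Fz 7.38
```

```bash
python3 -m jog '[[0.0001,-0.0012,0,-0.01],[0.0001,-0.0012,0,-0.01]]'>/dev/null; python3 f.py; python3 -m jog '[[0.0001,-0.0012,0,-0.01],[0.0001,-0.0012,0,-0.01]]'>/dev/null; python3 f.py; python3 -m jog '[[0.0001,-0.0012,0,-0.01],[0.0001,-0.0012,0,-0.01]]'>/dev/null; python3 f.py; python3 - <<'E'
from h import *
from station import viewer
A=np.array([.557,-.094])
for n,roi in(("top",(340,190,420,265)),("scene",(195,215,285,280))):
    c=viewer.capture(n)
    for k,z in(("red",.077),("yellow",.082)):
        for a,ce,p in blobs(c,k,roi,6):
            q=onz(c,*ce,z)-A; print(n,k,a,ce.round(1),q.round(4),np.degrees(np.arctan2(q[1],q[0])).round(1))
E
```

```text
t 16.73 pos [ 0.5057 -0.2075  0.1002] head 258.7 along 0.1213 behind 0.0281 F push 7.15 along 1.82 Fz 5.69
t 16.98 pos [ 0.5078 -0.2084  0.1002] head 259.8 along 0.1213 behind 0.0282 F push 7.46 along 2.1 Fz 6.92
t 17.23 pos [ 0.5095 -0.2092  0.1002] head 261.0 along 0.1213 behind 0.0288 F push 9.13 along 1.88 Fz 8.12
top red 111 [371.1 225.2] [0.0061 0.0191] 72.2
top yellow 17 [359.6 215. ] [0.0297 0.0457] 57.0
scene red 41 [247.2 259.6] [0.0331 0.0354] 46.9
scene yellow 14 [253.5 257.7] [0.0275 0.0459] 59.1
```

The touch has come (arm at 47°, push rising to 9 N). I keep pushing in fine steps.

```bash
python3 -m jog '[[0,-0.0008,0,-0.006],[0,-0.0008,0,-0.006],[0,0,0,0]]'>/dev/null; python3 f.py; python3 -m jog '[[0,-0.0008,0,-0.006],[0,-0.0008,0,-0.006],[0,0,0,0]]'>/dev/null; python3 f.py; python3 -m jog '[[0,-0.0008,0,-0.006],[0,-0.0008,0,-0.006],[0,0,0,0]]'>/dev/null; python3 f.py
```

```text
t 17.7 pos [ 0.5107 -0.2096  0.1001] head 261.6 along 0.1212 behind 0.029 F push 10.19 along 1.48 Fz 7.87
t 18.07 pos [ 0.5118 -0.2101  0.1001] head 262.3 along 0.1212 behind 0.0292 F push 9.89 along 2.84 Fz 8.87
t 18.45 pos [ 0.5129 -0.2105  0.1   ] head 263.0 along 0.1211 behind 0.0295 F push 12.07 along 3.0 Fz 9.89
```

```bash
python3 -m jog '[[0,-0.0008,0,-0.006],[0,-0.0008,0,-0.006],[0,0,0,0]]'>/dev/null; python3 f.py; python3 -m jog '[[0,-0.0008,0,-0.006],[0,0,0,0]]'>/dev/null; python3 f.py; python3 -m jog '[[0,0,0,0]]' >/dev/null; python3 f.py
```

```text
t 18.82 pos [ 0.514 -0.211  0.1  ] head 263.6 along 0.1211 behind 0.0298 F push 11.99 along 3.82 Fz 10.73
t 19.07 pos [ 0.5146 -0.2112  0.0999] head 264.0 along 0.121 behind 0.0299 F push 13.05 along 3.73 Fz 10.58
t 19.2 pos [ 0.5146 -0.2112  0.0999] head 264.0 along 0.121 behind 0.0299 F push 12.33 along 2.87 Fz 10.25
```

```bash
python3 -m jog '[[0,-0.0008,0,-0.006],[0,-0.0008,0,-0.006],[0,0,0,0]]'>/dev/null; python3 f.py; python3 -m jog '[[0,-0.0008,0,-0.006],[0,-0.0004,0,-0.003],[0,0,0,0]]'>/dev/null; python3 f.py; python3 -m jog '[[0,0,0,0],[0,0,0,0]]' >/dev/null; python3 f.py
```

```text
t 19.57 pos [ 0.5157 -0.2116  0.0999] head 264.7 along 0.1209 behind 0.0301 F push 13.12 along 2.89 Fz 11.32
t 19.95 pos [ 0.5165 -0.212   0.0999] head 265.2 along 0.1209 behind 0.0304 F push 14.69 along 4.54 Fz 11.61
t 20.2 pos [ 0.5165 -0.212   0.0999] head 265.2 along 0.1209 behind 0.0303 F push 14.01 along 4.31 Fz 12.84
```

```bash
python3 -m jog '[[0,-0.0006,0,-0.004],[0,0,0,0],[0,0,0,0]]'>/dev/null; python3 f.py; python3 -m jog '[[0,0,0,0],[0,0,0,0],[0,0,0,0],[0,0,0,0]]'>/dev/null; python3 f.py; python3 -m jog '[[0,0.002,0,0],[0,0.003,0,0],[0,0.005,0,0],[0,0.01,0,0],[0,0.015,0,0],[0,0,0,0]]'>/dev/null; python3 f.py; python3 -m jog '[[0,0,-0.04,0],[0,0,-0.04,0],[0,0.05,-0.03,0],[0,0.05,0,0],[0,0.05,0,0],[0,0.05,0,0],[0,0,0,0]]'>/dev/null; python3 f.py; python3 - <<'E'
from h import *
from station import viewer
A=np.array([.557,-.094]);o=[]
for n,roi,(x0,y0,x1,y1) in(("top",(340,190,420,265),(340,185,460,305)),("scene",(195,215,285,280),(170,160,290,280))):
    c=viewer.capture(n); o.append(cv2.resize(c["pixels"][y0:y1,x0:x1,::-1],(400,400),interpolation=2))
    for k,z in(("red",.077),("yellow",.082)):
        for a,ce,p in blobs(c,k,roi,6):
            q=onz(c,*ce,z)-A; print(n,k,a,ce.round(1),q.round(4),np.degrees(np.arctan2(q[1],q[0])).round(1))
cv2.imwrite("pics/end.png",np.hstack(o))
E
```

```text
t 20.57 pos [ 0.517  -0.2121  0.0999] head 265.4 along 0.1209 behind 0.0304 F push 14.11 along 4.84 Fz 12.92
t 21.07 pos [ 0.517  -0.2121  0.0999] head 265.4 along 0.1209 behind 0.0304 F push 15.25 along 3.95 Fz 13.01
t 21.82 pos [ 0.4891 -0.2054  0.1007] head 265.6 along 0.1163 behind 0.0592 F push -0.37 along 0.55 Fz -0.13
t 22.7 pos [ 0.2866 -0.1899  0.2107] head 265.6 along 0.1164 behind 0.2623 F push -0.88 along 0.09 Fz -0.21
top red 110 [370.9 225. ] [0.0066 0.0194] 71.3
top yellow 17 [359.6 215. ] [0.0297 0.0457] 57.0
scene red 15 [247.1 259.2] [0.0323 0.0346] 47.0
scene yellow 14 [253.5 257.7] [0.0275 0.0459] 59.1
```

View pics/end.png

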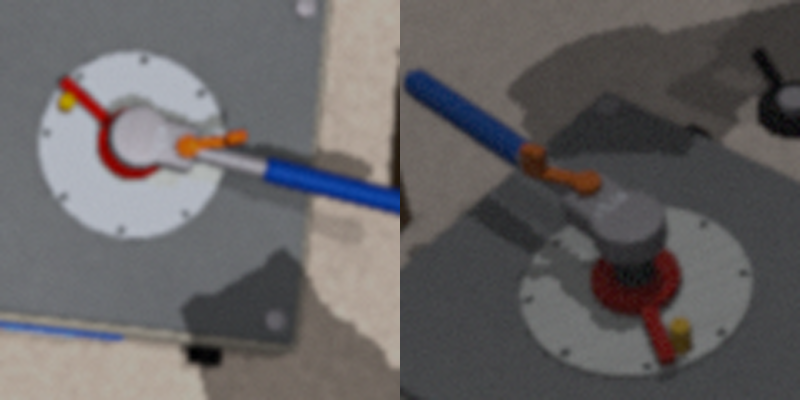

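The red arm rests against the yellow post (top crop (75,95), scene crop (665,340)). The lever at (235,137) is on the anticlockwise side, and the robot is clear. Handing in.

```bash
python3 -c "
from station import env
print(env.hand_in())"
```

```text
the job is handed in; nothing more can be done
None
```

The job is handed in: the lever is flipped, the bolt is loosened until the red arm rests on the yellow post, and the push was raised to about 14.5 N (twice the 7.2 N turning push), held about 0.9 s, then released, with the bottles and carton untouched.

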